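# Dock the extension block and hold the incubator's sprung lid at its index

### The job

Get the small incubator ready for loading: with its lid still shut, slide the loose extension block up against the incubator's left side until it sits flush with no gap. Then lift the sprung lid by its bar handle until the peg on the lid's side is in line with the peg on the index arm beside it, and finish while holding the lid there, for it falls shut when let go. Leave the index arm as it is set and do not disturb the vial, the label roll or the small can standing round the incubator.

Things in the scene. Friction and masses are not known exactly. Their poses are not given: they have to be found in the camera images.
- incubator: white bench incubator, fixed, 160 (x) x 170 (y) x 75 mm high; origin at the centre of its underside on the worktop, x to its rear, y to its left side, z up. Its flat left side is the face at y = +85 mm. The lid lies on its top.
- module_center (a point): centre of the loose white extension block with tube wells, 120 (x) x 70 (y) x 55 mm high, 0.25 to 0.5 kg, left of the incubator, 20 to 55 mm away, a little askew; the point is 27.5 mm over its underside, axes as the incubator's when in place. Push it on its left side or take it by its rib. Flush: its right side (y = -35 mm) flat on the incubator's left side, within 30 mm fore and aft of its middle.
- module_rib (a point): middle of the top edge of the block's grip rib, an upright rib 50 mm long (along the block's x), 12 mm thick and 25 mm high on the block's top; the point is 10 mm left (+y) of and 52 mm above the block's centre
- hinge (a point): middle of the lid's hinge line, at x = +70 mm, y = 0, z = 81 mm in the incubator's frame; the line runs along the incubator's y
- lid_handle (a point): middle of the lid's bar handle: a round steel bar 10 mm thick and about 84 mm long, along the incubator's y, on two posts at its ends, with 35 mm clear below it. At lid angle 0 the point is 115 mm in front of (-x) and 46 mm above the hinge; it turns with the lid, and so do its axes.
- lid_peg (a point): end of the lid's peg, a steel stub 12 mm thick on the lid's right side; at lid angle 0 it is 120 mm in front of the hinge, level with it and 97 mm to the right (-y); moves with the lid
- index_peg (a point): end of the 12 mm thick peg on the dark steel index arm, which turns on the hinge line just outside the lid's right side; at arm angle 0 it is 120 mm in front of the hinge, level with it and 118 mm to the right (-y). The arm is already set (stiff, not to be moved). The pegs are in line, one straight along the hinge direction, when the lid's angle equals the arm's.
- lid (a joint): lid angle in rad, 0 shut, growing as the front rises, to 1.2. The lid is 138 x 170 x 12 mm. Spring and weight pull it shut: lifting takes about 3 to 7 N at the handle, growing with the angle. It does not stay up by itself.
- index (a joint): angle of the index arm in rad, on the same scale as the lid's; 0.4 to 0.75
- pill_vial: small white vial, 26 mm across, 50 mm high, standing to the right of the incubator; origin under its centre. Leave alone.
- label_roll: white label roll, 37 mm across, 31 mm high, standing to the right of the incubator; origin under its centre. Leave alone.
- film_can: small black screw-cap can, 26 mm across, 42 mm high, standing behind the incubator's left half; origin under its centre. Leave alone.

How it is judged:
On the way, in this order (a step that is already met when the one before it is completed fails the run):
1. the extension block sits flush against the incubator's left side while the lid is still shut (y of module_center in the frame of incubator between 0.115 and 0.123 m and x of module_center in the frame of incubator between -0.03 and 0.03 m and angle between the x axis of module_center and the x axis of incubator, either way round below 0.035 rad and angle between module_center's own z axis and vertical below 0.05 rad and height (world z) of module_center below 0.032 m and value of joint lid below 0.06 rad), for 0.2 s.
2. the lid is held by the gripper with its peg in line with the index peg (angle between the x axis of lid_peg and the x axis of index_peg, either way round below 0.07 rad and contact force between the fingers and lid above 1.5 N and velocity of joint lid between -0.1 and 0.1 rad/s and contact force between module and lid below 0.2 N), for 0.3 s.
At the end, for the whole second after the job is handed in: The block is flush against the incubator's left side (gap under 3 mm, parallel within 0.035 rad, within 30 mm fore and aft of its middle, standing on the worktop), and the gripper's fingers hold the lid still (over 1.5 N on it, the block not propping it) within 0.07 rad of the index arm's angle (all of step 2 and y of module_center in the frame of incubator between 0.115 and 0.123 m and x of module_center in the frame of incubator between -0.03 and 0.03 m and angle between the x axis of module_center and the x axis of incubator, either way round below 0.035 rad and angle between module_center's own z axis and vertical below 0.05 rad and height (world z) of module_center below 0.032 m); the arm keeps its last pose, push and grip.
It fails at once if the index arm is moved from its setting (distance of index_peg from where it was at the start of the episode above 0.01 m).
It fails at once if a bystander (vial, label roll or can) is shifted by more than 20 mm (distance of any of pill_vial, label_roll, film_can from where it was at the start of the episode above 0.02 m).
It also fails if it takes over 48 s, if anything falls off the work surface, if the arm or the gripper's body presses on something with over 40 N, if the wrist force passes 120 N, or if a joint passes its speed limit or range.

### The arm

A 7-joint arm with a two-finger parallel gripper is mounted at the origin on a cart in front of the work surface, level with it; the furniture and walls round the work are solid. World frame = base frame: x ahead of the robot, y to its left, z up, the work surface at z = 0. Lengths are in m, angles in rad, forces in N, time in s.
With the tool pointing down it reaches from about 0.425 to 0.925 m from the base axis. Payload 6.8 kg.
Tool frame: the origin (TCP) lies midway between the tips of the shut fingers; the grasp point (between the pads) lies 19 mm behind it; x points along the fingers, y is the direction in which the jaws open and shut, and the axes are right-handed (so a half turn about x gives the same grasp; the last joint's range is limited). The gripper opens to 85 mm and grips with 20 to 120 N. Pads are 22 mm wide; open, the fingers measure 114 mm over their backs; the gripper's body (76 mm by 85 mm) begins 54 mm behind the grasp point. The pads swing forward as they close: fully open they stand 13 mm farther back than shut.
Start: joints at [1.199, 0.477, 0.022, 1.555, -0.011, 1.109, -0.083], TCP at [0.176, -0.652, 0.205] pointing down, gripper open.
Joint ranges: [-2.96, 2.96], [-0.34, 2.1], [-1.41, 1.46], [0.24, 2.44], [-1.37, 4.51], [0.17, 1.92], [-2.96, 2.96]. Speed limits (rad/s): [2.39, 2.39, 3.14, 3.14, 3.14, 3.14, 3.14].

### API

Orientations are given as a rotation vector (axis times angle).
In Python, from bench import r, viewer, nets gives the robot as it stands.
- The arm moves only by the shell command python3 -m pendant 'ROWS' [FORCE]. ROWS is JSON, one flat list of numbers, 5 for each row, row after row: the finger opening in mm, from 0 to 85.4, then the shift along the tool's x, y, z in mm, then the turn about the tool's x in rad. A call has 1 to 20 rows; each row shifts and turns the commanded pose from where the row before left it, along the tool's axes as they then stand; what a row does not reach is not made up. A row lasts 1/8 s, in which the tool goes at most 62.5 mm and 10.7 degrees, less where a joint would pass 70% of its speed; a pose out of reach is approached as far as the arm can. A call with a gripper value outside its range is refused whole. The fingers move at their own pace and stop on an object; FORCE is the grip in N (left out, the last holds). Time passes only in rows, so rows that do not move let the fingers close. It gives the time, the measured TCP pose, the force and the opening at its end, in the units of the state.
- r.get_obs(): the state, without advancing time (a new reading comes with each control period).
- viewer.grab_frame(name): name is "side" or "top" or "wrist"; returns (picture, depth): 480x640x3 uint8, red, green, blue; 480x640 float32, m along the optical axis (not along the pixel's ray), 0 where there is no reading.
- viewer.calibration(name): a dict with "mtx" (3x3 intrinsics, pixels), "distortion" ([k1, k2, p1, p2, k3] as OpenCV has them; the pictures are not rectified), "world_to_cam" (4x4, takes a point from world to camera coordinates). Camera axes: x right, y up, looking along -z (the intrinsics and any distortion apply to the point x, -y, -z); pixel columns grow to the right and rows downward; lengths in m; the calibration is good to about 2 mm. A picture is of the moment at which its call begins: read the wrist's pose just before it. calibration takes no time and is no camera call; for the wrist camera it gives the pose at the moment of the call.
- r.hand_in(): hands the job in, once; it reports no verdict.
Trained networks look in the newest picture that a camera, given by its name, has taken for a name from the list of things; names that differ only in an ending like _2 or _b are one class to them, and where a whole thing is asked for, a point or a joint stands for the part that bears it (a point fixed in the world has none). Each returns a list of dicts, best first, with "score" (0 to 1); they miss things now and then, are a little off and sometimes report something else, mostly with a low value. They report only what shows in the picture. A call takes as long as a camera call.
- nets.look_for(name, camera): "location" ([x, y, z] in m, in world coordinates, good to about 4 mm: the middle of the surface that is visible of it).
- nets.silhouettes(name, camera): "mask" (480x640 bool, what is visible of it).
The state is a dict: "clock": time; "joints": joint angles; "qvel": joint speeds; "tau": joint torques, N m; "tcp_pos": TCP position; "orientation": TCP orientation; "contact_force": force on the tool from outside, world axes, zero at the start; "moment": the same for the moment, N m; "grip_width": finger opening in m.
Only numpy, scipy, OpenCV 4.12 (cv2) and the standard library are available. Lean on these libraries where they do the work, as an engineer would, in place of code of your own. Each camera call takes 0.05 s, during which the arm holds its last target. There are 200 camera calls.

## Working session

There is one attempt and no reset: what is moved stays moved. The work goes in short steps, Python scripts to look and compute and a shell command to move; the robot and the scene stay as the last step left them, time stands still between calls to the robot, and variables do not carry over. Pictures are saved under pics/ and viewed, about 8 in all and at most 12, crops included, and the job is handed in when it is done.

```bash
ls; mkdir -p pics
cat > h.py <<'E'
import numpy as np, cv2
from scipy.spatial.transform import Rotation as R
from bench import r, viewer, nets
def world(cam, depth, uv):
    c=viewer.calibration(cam); K=np.array(c["mtx"]); d=np.array(c["distortion"]); T=np.linalg.inv(np.array(c["world_to_cam"]))
    uv=np.atleast_2d(uv).astype(float)
    n=cv2.undistortPoints(uv.reshape(-1,1,2),K,d).reshape(-1,2)
    z=depth[uv[:,1].astype(int),uv[:,0].astype(int)]
    P=np.c_[n[:,0]*z,-n[:,1]*z,-z,np.ones(len(z))]
    return (P@T.T)[:,:3]
def state():
    o=r.get_obs(); M=R.from_rotvec(o["orientation"]).as_matrix()
    print("t",o["clock"],"tcp",np.round(o["tcp_pos"],4),"F",np.round(o["contact_force"],1),"w",o["grip_width"]); print(np.round(M,3)); print(np.round(o["joints"],3))
    return o,M
E
python3 - <<'E'
from h import *
state()
ims=[]
for cam in ["top","side"]:
    p,d=viewer.grab_frame(cam); np.save(f"{cam}_d.npy",d); cv2.imwrite(f"pics/{cam}0.png",p[:,:,::-1])
    print(cam,np.round(np.linalg.inv(viewer.calibration(cam)["world_to_cam"]),2)[:3].tolist())
    for n in ["incubator","module_center","module_rib","lid_handle","lid_peg","index_peg","pill_vial","label_roll","film_can"]:
        print(n,[(round(q["score"],2),np.round(q["location"],3).tolist()) for q in nets.look_for(n,cam)[:2]])
E
```

```text
pics
t 0.0 tcp [ 0.1758 -0.651   0.2039] F [ 0.5 -0.2 -0.5] w 0.085277049443355
[[-0.001  0.261 -0.965]
 [ 0.002 -0.965 -0.261]
 [-1.    -0.002  0.   ]]
[ 1.199  0.478  0.022  1.556 -0.012  1.109 -0.083]
top [[0.02, 0.99, -0.16, 0.41], [-1.0, 0.02, -0.02, 0.06], [-0.01, 0.16, 0.99, 0.93]]
incubator [(0.72, [0.509, 0.045, 0.089])]
module_center [(0.85, [0.437, 0.202, 0.053]), (0.36, [0.603, 0.15, 0.043])]
module_rib [(0.94, [0.438, 0.198, 0.058])]
lid_handle [(0.91, [0.509, 0.052, 0.089])]
lid_peg [(0.97, [0.512, 0.055, 0.086])]
index_peg [(0.86, [0.546, -0.042, 0.119]), (0.66, [0.511, 0.048, 0.085])]
pill_vial [(0.59, [0.518, -0.109, 0.052])]
label_roll [(0.76, [0.596, -0.081, 0.032])]
film_can [(0.47, [0.609, 0.152, 0.042])]
side [[-0.93, 0.31, -0.19, 0.37], [-0.37, -0.79, 0.49, 0.48], [-0.0, 0.53, 0.85, 0.87]]
incubator [(0.91, [0.506, 0.073, 0.088])]
module_center [(0.79, [0.43, 0.215, 0.055])]
module_rib [(0.73, [0.427, 0.211, 0.058]), (0.73, [0.596, -0.076, 0.028])]
lid_handle [(0.58, [0.505, 0.061, 0.088])]
lid_peg [(0.75, [0.5, 0.064, 0.087])]
index_peg [(0.94, [0.556, -0.04, 0.113])]
pill_vial [(0.86, [0.514, -0.101, 0.039])]
label_roll [(0.83, [0.595, -0.077, 0.026]), (0.74, [0.509, 0.075, 0.088])]
film_can []
```

View pics/top0.png

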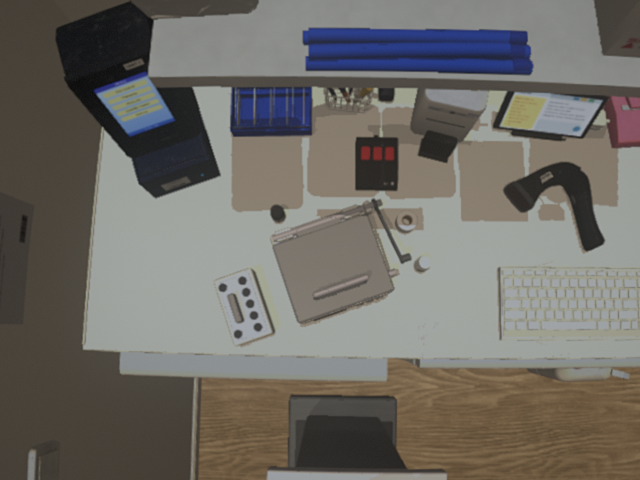

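View pics/side0.png

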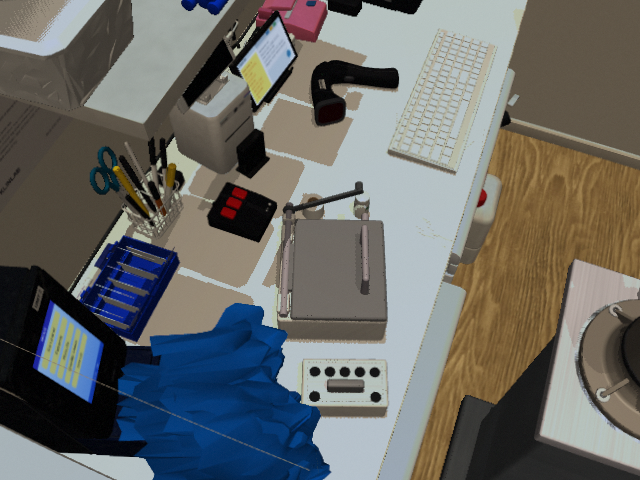

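The top view shows the incubator yawed about 20° with its lid at (333,265). The block with its rib is at (243,305), the can at (278,213), the vial at (422,263) and the roll at (405,221). The index arm runs from (375,203) to (406,258). The side view agrees, with blue cloth at (230,400) near that camera. Next I'll fit the poses from depth.

```bash
cat > fit.py <<'E'
from h import *
def pts(cam,box=None):
    d=np.load(f"{cam}_d.npy"); v,u=np.nonzero(d>0); return world(cam,d,np.c_[u,v]),np.c_[u,v]
def rect(P):
    (c,s,a)=cv2.minAreaRect((P[:,:2]*1000).astype(np.float32)); return np.round(c,1),np.round(s,1),round(a,2)
if __name__=="__main__":
  for cam in ["top","side"]:
    P,uv=pts(cam)
    reg=lambda x0,x1,y0,y1,z0,z1:P[(P[:,0]>x0)&(P[:,0]<x1)&(P[:,1]>y0)&(P[:,1]<y1)&(P[:,2]>z0)&(P[:,2]<z1)]
    print(cam)
    def clean(Q):  # keep largest 3mm-grid component
        g=np.round(Q[:,:2]*1000/4).astype(int); m=g.min(0); im=np.zeros(g.max(0)-m+3,np.uint8); im[tuple((g-m+1).T)]=1
        n,l,s,_=cv2.connectedComponentsWithStats(cv2.morphologyEx(im,cv2.MORPH_OPEN,np.ones((3,3),np.uint8)))
        k=1+np.argmax(s[1:,4]); return Q[l[tuple((g-m+1).T)]==k]
    L=clean(reg(.38,.65,-.06,.17,.08,.097)); print("lid",rect(L),np.median(L[:,2]))
    M=clean(reg(.33,.53,.12,.30,.046,.062)); print("mod",rect(M),np.median(M[:,2]))
    B=reg(.33,.53,.13,.30,.070,.09); print("rib",rect(B),np.median(B[:,2]),len(B))
    H=reg(.38,.65,-.05,.17,.115,.14); print("high",rect(H),np.percentile(H[:,2],[5,50,95]),len(H))
    T=reg(.3,.7,-.2,.02,.0,.2)
    blue=reg(.2,.9,.25,.7,.1,.6); print("left stuff",len(blue), blue.min(0) if len(blue) else 0,blue.max(0) if len(blue) else 0)
    sh=reg(.6,1.2,-.3,.4,.2,.8); print("shelf min",sh.min(0) if len(sh) else 0)
E
python3 fit.py
```

```text
top
lid (array([512.6,  47.5]), array([158.7, 182.3]), 20.01) 0.08845535519741676
mod (array([433.9, 203.3]), array([121.5,  69.5]), 20.53) 0.05690517253655081
rib (array([470.7, 172.3]), array([ 48.1, 141.7]), 46.27) 0.08323120090983444 420
high (array([491.8,   9.1]), array([ 38.8, 162.5]), 40.7) [0.12038218 0.13221702 0.13525572] 447
left stuff 41157 [0.20000693 0.26731215 0.10000283] [0.89978928 0.51393139 0.35306115]
shelf min [ 0.61742761 -0.23212192  0.20000304]
side
lid (array([518.8,  38.2]), array([158.4, 202.3]), 20.03) 0.08785276279091242
mod (array([437.2, 202.7]), array([120.7,  71.4]), 20.54) 0.05621422727384312
rib (array([472.9, 172.6]), array([ 47.9, 139.2]), 44.83) 0.0813190930367994 766
high (array([496.2,   9.3]), array([ 41.1, 163.1]), 42.53) [0.11827477 0.13121728 0.13420254] 522
left stuff 22103 [0.38729656 0.27127491 0.10001777] [0.80843698 0.48791131 0.5999157 ]
shelf min [ 0.61988017 -0.27178277  0.2000234 ]
```

```bash
cat > fit2.py <<'E'
from fit import *
a=np.deg2rad(20.0); X=np.array([np.cos(a),np.sin(a)]); Y=np.array([-X[1],X[0]])
for cam in ["top","side"]:
    P,uv=pts(cam); c0=np.array([.515,.047])
    Q=np.c_[(P[:,:2]-c0)@X,(P[:,:2]-c0)@Y,P[:,2]]*1000
    s=lambda x0,x1,y0,y1,z0,z1:Q[(Q[:,0]>x0)&(Q[:,0]<x1)&(Q[:,1]>y0)&(Q[:,1]<y1)&(Q[:,2]>z0)&(Q[:,2]<z1)]
    pc=lambda q:np.round(np.percentile(q,[1,5,50,95,99],axis=0),0).tolist() if len(q) else None
    print(cam)
    print("bar",pc(s(-70,-10,-70,70,122,140)))
    print("lid left edge y",pc(s(-50,40,50,110,80,95)[:,1]),"front x",pc(s(-110,-50,-60,70,78,95)[:,0]))
    print("hinge x",pc(s(40,100,-60,60,84,110)))
    for y0,y1 in ((-112,-98),(-135,-112)):
        A=s(-120,110,y0,y1,70,200)
        print("arm",y0,len(A),pc(A))
        if len(A)>30:
            f=np.polyfit(A[:,0],A[:,2],1); print("  slope angle",np.arctan(-f[0]),"at hinge x=70 z",np.polyval(f,70))
    m=s(-140,60,90,200,50,62); print("mod",pc(m),len(m))
    # module edges: right edge y as function of x
    bins=np.arange(-110,-10,8)
    b=m[(m[:,1]<150)]
    b2=s(-140,60,100,230,50,62); print("mod all",np.round(cv2.minAreaRect(b2[:,:2].astype(np.float32))[0],1),cv2.minAreaRect(b2[:,:2].astype(np.float32))[1:])
    bl=s(-200,0,185,300,62,400); print("left obst near mod",pc(bl),len(bl))
E
python3 fit2.py
```

```text
top
bar [[-53.0, -37.0, 127.0], [-53.0, -34.0, 129.0], [-49.0, 8.0, 133.0], [-44.0, 49.0, 135.0], [-43.0, 52.0, 136.0]]
lid left edge y [50.0, 52.0, 71.0, 90.0, 92.0] front x [-81.0, -80.0, -66.0, -52.0, -51.0]
hinge x [[40.0, -59.0, 84.0], [42.0, -54.0, 85.0], [56.0, 0.0, 88.0], [71.0, 54.0, 91.0], [75.0, 59.0, 92.0]]
arm -112 107 [[-46.0, -111.0, 84.0], [-46.0, -110.0, 86.0], [-37.0, -103.0, 139.0], [70.0, -98.0, 143.0], [72.0, -98.0, 144.0]]
  slope angle 0.45441598917885534 at hinge x=70 z 86.13245475908866
arm -135 0 None
mod [[-82.0, 140.0, 52.0], [-78.0, 142.0, 54.0], [-25.0, 166.0, 57.0], [31.0, 197.0, 60.0], [36.0, 200.0, 61.0]] 2201
mod all [-22.7 174.6] ((121.50566864013672, 69.53636932373047), 0.5317274928092957)
left obst near mod [[-47.0, 185.0, 79.0], [-45.0, 185.0, 79.0], [-23.0, 187.0, 81.0], [-3.0, 190.0, 83.0], [-1.0, 190.0, 85.0]] 73
side
bar [[-50.0, -38.0, 123.0], [-49.0, -34.0, 128.0], [-45.0, 10.0, 132.0], [-41.0, 50.0, 134.0], [-41.0, 52.0, 135.0]]
lid left edge y [50.0, 52.0, 72.0, 90.0, 91.0] front x [-78.0, -77.0, -65.0, -54.0, -51.0]
hinge x [[40.0, -58.0, 84.0], [42.0, -53.0, 85.0], [57.0, 3.0, 88.0], [74.0, 55.0, 90.0], [78.0, 59.0, 91.0]]
arm -112 165 [[-43.0, -112.0, 86.0], [-42.0, -111.0, 87.0], [-5.0, -101.0, 123.0], [73.0, -98.0, 142.0], [75.0, -98.0, 143.0]]
  slope angle 0.44988527789128435 at hinge x=70 z 87.6734100518484
arm -135 4 [[-40.0, -113.0, 85.0], [-39.0, -113.0, 92.0], [-36.0, -112.0, 142.0], [53.0, -112.0, 142.0], [65.0, -112.0, 142.0]]
mod [[-78.0, 90.0, 52.0], [-74.0, 91.0, 53.0], [-17.0, 165.0, 56.0], [36.0, 197.0, 59.0], [41.0, 199.0, 61.0]] 3257
mod all [-19.9 172.8] ((120.65311431884766, 71.11959838867188), 0.5415494441986084)
left obst near mod [[-44.0, 185.0, 62.0], [-42.0, 185.0, 63.0], [-22.0, 188.0, 76.0], [-2.0, 189.0, 82.0], [-0.0, 189.0, 84.0]] 218
```

```bash
python3 -m pendant '[85,0,0,0,-0.09, 85,0,-23,-57,0, 85,0,-23,-57,0, 85,0,-23,-57,0, 85,0,-23,-57,0, 85,0,-23,-57,0, 85,0,-23,-57,0]'; python3 -c "
from h import *; state()"
```

```text
clock: 1.88
tcp_pos: [0.4504, -0.4024, 0.2052]
orientation: [2.029, 0.362, -2.028]
contact_force: [0.9, -0.6, 0.2]
grip_width: 0.0847
t 1.875 tcp [ 0.4504 -0.4024  0.2052] F [ 0.9 -0.6  0.2] w 0.08466738978734209
[[ 0.001  0.346 -0.938]
 [-0.001 -0.938 -0.346]
 [-1.     0.001 -0.   ]]
[ 0.719  0.364 -0.12   1.726  0.049  1.054 -0.635]
```

```bash
python3 -m pendant '[85,0,-51,-26.5,0, 85,0,-51,-26.5,0, 85,0,-51,-26.5,0, 85,0,-51,-26.5,0, 85,0,-51,-26.5,0, 85,0,-51,-26.5,0, 85,0,-51,-26.5,0, 85,0,-56,-2.6,0, 85,0,-56,-2.6,0, 85,0,-56,-2.6,0, 85,0,-56,-2.6,0,85,0,0,0,0]' 20
python3 - <<'E'
from h import *
state()
p,d=viewer.grab_frame("wrist"); np.save("wrist_d.npy",d); cv2.imwrite("pics/w1.png",p[:,:,::-1])
v,u=np.nonzero(d>0); P=world("wrist",d,np.c_[u,v])
g=lambda z0,z1,x0,x1,y0,y1:P[(P[:,2]>z0)&(P[:,2]<z1)&(P[:,0]>x0)&(P[:,0]<x1)&(P[:,1]>y0)&(P[:,1]<y1)]
for n,b in (("rib",g(.073,.086,.38,.48,.16,.25)),("mod",g(.049,.060,.33,.53,.12,.3)),("lid",g(.083,.093,.36,.65,.0,.19))):
    if len(b)>20: print(n,len(b),cv2.minAreaRect((b[:,:2]*1000).astype(np.float32)),np.median(b[:,2]))
E
```

```text
clock: 3.38
tcp_pos: [0.4298, 0.214, 0.2055]
orientation: [2.026, 0.373, -2.024]
contact_force: [0.0, -0.7, -0.3]
grip_width: 0.0852
t 3.375 tcp [0.4298 0.214  0.2055] F [ 0.  -0.7 -0.3] w 0.08515346394905321
[[ 0.001  0.354 -0.935]
 [ 0.002 -0.935 -0.354]
 [-1.    -0.002 -0.001]]
[-0.126  0.194 -0.52   1.979  0.113  0.994 -1.908]
rib 787 ((432.9948425292969, 210.2969207763672), (49.46742248535156, 11.996153831481934), 20.298900604248047) 0.07946808736561817
mod 8813 ((449.1277160644531, 179.58746337890625), (127.34207916259766, 118.88579559326172), 20.33884620666504) 0.055301694413721014
lid 26977 ((509.85186767578125, 54.23370361328125), (157.18722534179688, 162.10562133789062), 19.75360107421875) 0.08707261319437293
```

View pics/w1.png

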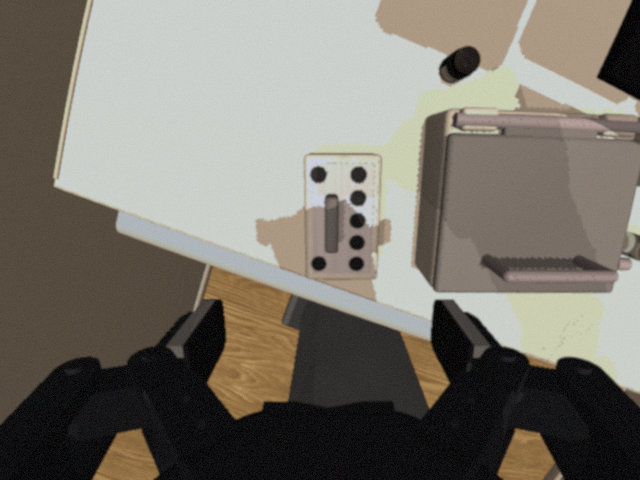

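The wrist view shows the block at (342,216), its rib at (331,223) and the gap to the incubator wall at (382–430). Now I'll measure yaws and gap from this depth frame, still without moving.

Run:
```python
from h import *
d=np.load("wrist_d.npy"); v,u=np.nonzero(d>0); P=world("wrist",d,np.c_[u,v])
a=np.deg2rad(20); X=np.array([np.cos(a),np.sin(a)]); Y=np.array([-X[1],X[0]]); c=np.array([.5107,.0529])
Q=np.c_[(P[:,:2]-c)@X,(P[:,:2]-c)@Y,P[:,2]]*1000
def edge(S,lo,hi,side):  # extreme y per x-bin -> line
    xs=[];ys=[]
    for x in np.arange(lo,hi,5):
        b=S[(S[:,0]>=x)&(S[:,0]<x+5),1]
        if len(b)>5: xs.append(x+2.5); ys.append(np.percentile(b,98 if side>0 else 2))
    f=np.polyfit(xs,ys,1); return "angle deg %.2f y@0 %.1f"%(np.degrees(np.arctan(f[0])),f[1])
m=Q[(Q[:,2]>52)&(Q[:,2]<58)&(Q[:,1]>105)&(Q[:,1]<230)&(Q[:,0]>-130)&(Q[:,0]<100)]
print(cv2.minAreaRect(m[:,:2].astype(np.float32)))
print("mod R",edge(m,-70,30,-1),"mod L",edge(m,-70,30,1))
l=Q[(Q[:,2]>84)&(Q[:,2]<90)&(Q[:,1]<110)&(Q[:,1]>40)&(abs(Q[:,0])<100)]; print("lid L",edge(l,-60,50,1))
s=Q[(Q[:,2]>10)&(Q[:,2]<70)&(Q[:,1]<100)&(Q[:,1]>60)&(abs(Q[:,0])<75)]; print("side",len(s),np.percentile(s[:,1],[5,50,95]), "angle",np.degrees(np.arctan(np.polyfit(s[:,0],s[:,1],1)[0])))
f=Q[(Q[:,2]>84)&(Q[:,2]<90)&(Q[:,1]<80)&(Q[:,1]>0)]; print("front x",np.percentile(f[:,0],1))
b=Q[(Q[:,2]>127)&(Q[:,2]<140)&(Q[:,0]<0)]; print("bar",np.percentile(b,[2,50,98],axis=0).round(1).tolist())
w=Q[(Q[:,2]>73)&(Q[:,2]<86)&(Q[:,1]>150)]; print("rib",w[:,:2].mean(0), cv2.minAreaRect(w[:,:2].astype(np.float32)))
```

```text
((-19.228069305419922, 164.45394897460938), (118.27811431884766, 69.57723236083984), 0.1370142102241516)
mod R angle deg 0.09 y@0 131.4 mod L angle deg 0.32 y@0 197.6
lid L angle deg 0.04 y@0 80.9
side 2860 [81.03630529 81.66661757 82.17649461] angle -0.21293958927446177
front x -76.23172523426922
bar [[-50.9, -45.1, 127.5], [-45.3, 0.0, 131.2], [-41.7, 42.4, 133.2]]
rib [ 71.06556787 341.47209744] ((59.88390350341797, 299.26806640625), (311.4681091308594, 120.6151351928711), 71.7747573852539)
```

```bash
python3 -m pendant '[85,50,3.5,-2,0.01, 60,50,0,0,0, 60,35,0,0,0, 60,10,0,0,0, 0,0,0,0,0, 0,0,0,0,0, 0,0,0,0,0, 0,0,0,0,0, 0,0,0,0,0, 0,0,0,0,0]' 40; python3 -c "
from h import *; state()"
```

```text
clock: 4.68
tcp_pos: [0.4346, 0.2066, 0.06]
orientation: [2.035, 0.353, -2.035]
contact_force: [-0.5, -0.4, 0.3]
grip_width: -0.0004
t 4.675 tcp [0.4346 0.2066 0.06  ] F [-0.5 -0.4  0.3] w -0.00039588340952176766
[[ 0.     0.337 -0.941]
 [-0.    -0.941 -0.337]
 [-1.     0.    -0.   ]]
[-0.193  0.405 -0.455  2.108  0.278  0.684 -2.06 ]
```

Run:
```python
from h import *
o=[]
for c in ("side","top"):
    p,d=viewer.grab_frame(c); np.save(c+"_d.npy",d); o.append(p)
S=cv2.resize(o[0][300:460,240:440],None,fx=3,fy=3); T=cv2.resize(o[1][190:350,180:330],None,fx=3,fy=3)
cv2.imwrite("pics/c2.png",np.hstack([S[:480,:400],T[:480,:400]])[:,:,::-1])
```

```text
(no output)
```

View pics/c2.png

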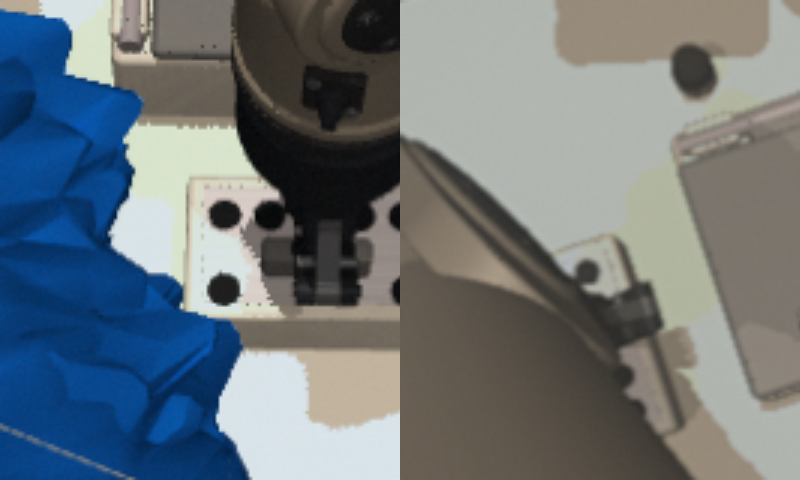

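The side crop shows the fingers at the rib, with the rib showing at both ends (265–370,257), yet the width reads 0. The wrist view should settle it.

Run:
```python
from h import *
p,d=viewer.grab_frame("wrist"); np.save("wrist_d.npy",d)
cv2.imwrite("pics/w2.png",p[:,:,::-1])
```

```text
(no output)
```

View pics/w2.png

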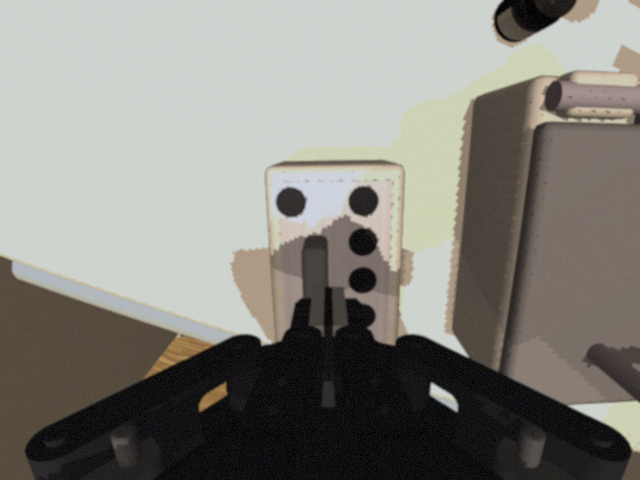

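Run:
```python
from h import *
o,M=state(); d=np.load("wrist_d.npy")
t=np.array(o["tcp_pos"])
for v in (250,270,290,300,310,320):
    us=np.arange(284,376,4); P=world("wrist",d,np.c_[us,np.full(len(us),v)])
    L=(P-t)@M*1000
    print(v,[(int(u),int(round(a[1])),int(round(a[2])),int(round(z*1000))) for u,a,z in zip(us,L,P[:,2])])
```

```text
t 4.825 tcp [0.4346 0.2066 0.0599] F [ 0.7 -0.3 -1.1] w -4.318985433757177e-05
[[-0.     0.337 -0.941]
 [-0.    -0.941 -0.337]
 [-1.     0.     0.   ]]
[-0.193  0.406 -0.455  2.108  0.278  0.684 -2.06 ]
250 [(284, -24, -16, 56), (288, -22, -16, 55), (292, -20, -16, 56), (296, -18, -16, 56), (300, -15, -16, 56), (304, -12, -23, 78), (308, -10, -23, 80), (312, -8, -23, 80), (316, -6, -23, 80), (320, -5, -23, 80), (324, -3, -23, 80), (328, -1, -16, 57), (332, 1, -16, 56), (336, 3, -16, 56), (340, 5, -16, 55), (344, 7, -16, 57), (348, 9, -16, 56), (352, 11, -16, 58), (356, 13, -16, 58), (360, 15, -16, 56), (364, 17, -16, 56), (368, 20, -16, 55), (372, 22, -16, 57)]
270 [(284, -24, -5, 56), (288, -22, -5, 56), (292, -20, -5, 54), (296, -18, -5, 55), (300, -16, -5, 55), (304, -12, -14, 80), (308, -10, -14, 80), (312, -8, -14, 81), (316, -6, -14, 80), (320, -5, -14, 81), (324, -3, -14, 80), (328, -1, -5, 56), (332, 1, -5, 56), (336, 3, -5, 56), (340, 5, -5, 56), (344, 7, -5, 55), (348, 10, -4, 54), (352, 12, -5, 55), (356, 14, -5, 55), (360, 16, -5, 56), (364, 18, -5, 56), (368, 20, -5, 57)
[... 1158 characters left out ...]
, -1, -10, 113), (332, 0, -11, 114), (336, 2, -10, 113), (340, 3, -10, 113), (344, 5, -10, 113), (348, 7, -6, 105), (352, 8, -6, 104), (356, 10, -6, 104), (360, 11, -6, 105), (364, 18, 18, 56), (368, 21, 18, 56), (372, 23, 19, 55)]
320 [(284, -25, 24, 55), (288, -23, 24, 56), (292, -14, -7, 113), (296, -13, -6, 113), (300, -11, -7, 114), (304, -10, -6, 113), (308, -8, -6, 113), (312, -7, -11, 121), (316, -5, -11, 121), (320, -4, -10, 120), (324, -2, -10, 120), (328, -1, -10, 120), (332, 0, -10, 120), (336, 2, -10, 120), (340, 3, -10, 121), (344, 4, -11, 121), (348, 6, -6, 113), (352, 8, -7, 114), (356, 9, -7, 114), (360, 11, -6, 113), (364, 12, -6, 113), (368, 21, 24, 56), (372, 23, 24, 57)]
```

Run:
```python
from h import *
o,M=state(); t=np.array(o["tcp_pos"])
d=np.load("side_d.npy")
for v in range(370,412,3):
    us=np.arange(330,366,4); P=world("side",d,np.c_[us,np.full(len(us),v)]); L=(P-t)@M*1000
    print(v,[(int(round(a[1])),int(round(a[2])),int(round(z*1000))) for a,z in zip(L,P[:,2])])
```

```text
t 4.825 tcp [0.4346 0.2066 0.0599] F [ 0.7 -0.3 -1.1] w -4.318985433757177e-05
[[-0.     0.337 -0.941]
 [-0.    -0.941 -0.337]
 [-1.     0.     0.   ]]
[-0.193  0.406 -0.455  2.108  0.278  0.684 -2.06 ]
370 [(20, -22, 59), (21, -16, 58), (-15, -14, 155), (-34, -10, 208), (-36, -6, 213), (-35, -1, 211), (-36, 3, 215), (-34, 8, 210), (22, 23, 56)]
373 [(15, -22, 59), (16, -16, 58), (-13, -13, 140), (-35, -10, 201), (-35, -6, 201), (-35, -1, 200), (-35, 4, 202), (-36, 8, 204), (17, 23, 59)]
376 [(12, -22, 58), (13, -16, 55), (-5, -12, 105), (-39, -10, 201), (-37, -5, 197), (-36, -1, 195), (-39, 4, 203), (-38, 8, 200), (13, 23, 57)]
379 [(0, -22, 78), (-1, -17, 82), (-23, -13, 146), (-23, -8, 147), (-39, -5, 192), (-39, -1, 193), (-40, 4, 195), (0, 16, 80), (1, 21, 80)]
382 [(-5, -22, 81), (-5, -17, 80), (-29, -13, 153), (-27, -8, 146), (-42, -5, 190), (-42, 0, 189), (-29, 6, 151), (-25, 12, 142), (-4, 21, 81)]
385 [(-9, -22, 81), (-9, -17, 81), (-33, -13, 151), (-41, -9, 176), (-45, -5, 189), (-45, 0, 188), (-41, 5, 176), (-40, 10, 175), (-7, 21, 78)]
388 [(-12, -22, 76), (-11, -16, 74)
[... 419 characters left out ...]
, 55), (-19, -16, 59), (-56, -14, 175), (-57, -9, 180), (-57, -5, 180), (-57, 0, 182), (-57, 5, 180), (-56, 9, 180), (-17, 23, 56)]
400 [(-23, -21, 58), (-22, -16, 57), (-21, -10, 54), (-60, -9, 178), (-60, -4, 179), (-60, 0, 178), (-60, 5, 178), (-59, 10, 178), (-21, 23, 55)]
403 [(-26, -21, 55), (-27, -16, 57), (-27, -10, 57), (-26, -5, 56), (-26, 1, 57), (-26, 6, 55), (-26, 12, 57), (-25, 17, 55), (-25, 23, 56)]
406 [(-30, -21, 54), (-30, -15, 54), (-29, -10, 51), (-29, -4, 53), (-29, 1, 52), (-28, 7, 51), (-29, 12, 53), (-28, 18, 52), (-29, 23, 53)]
409 [(-30, -21, 41), (-31, -15, 42), (-30, -10, 40), (-29, -4, 39), (-30, 2, 40), (-30, 7, 41), (-29, 13, 41), (-30, 18, 42), (-30, 23, 45)]
```

The pads stop at about z 0.09 in the wrist depth, although the reported TCP is 0.06. That fits the width of 0: they shut above the rib, so the tips sit about 30 mm higher than reported. The rib is also about 6.5 mm to the tool's −y. I'll open, shift and go down in stages.

```bash
python3 -m pendant '[50,0,-6.5,0,0, 50,0,0,0,0, 50,0,0,0,0, 50,10,0,0,0, 50,8,0,0,0, 50,0,0,0,0, 50,0,0,0,0]' 40
python3 - <<'E'
from h import *
o,M=state(); t=np.array(o["tcp_pos"])
p,d=viewer.grab_frame("wrist"); np.save("wrist_d.npy",d); cv2.imwrite("pics/w3.png",p[:,:,::-1])
for v in range(260,340,6):
    us=np.arange(220,440,8); P=world("wrist",d,np.c_[us,np.full(len(us),v)]); L=(P-t)@M*1000
    print(v,[(int(round(a[1])),int(round(a[2])),int(round(z*1000))) for u,a,z in zip(us,L,P[:,2]) if z>.062])
E
```

```text
clock: 5.7
tcp_pos: [0.4324, 0.2127, 0.0418]
orientation: [2.034, 0.353, -2.035]
contact_force: [0.5, -0.5, 1.0]
grip_width: 0.05
t 5.7 tcp [0.4324 0.2127 0.0418] F [ 0.5 -0.5  1. ] w 0.05002584810085793
[[-0.     0.337 -0.941]
 [-0.    -0.941 -0.337]
 [-1.    -0.     0.   ]]
[-0.22   0.437 -0.441  2.117  0.304  0.647 -2.097]
260 [(-6, -23, 75), (-3, -24, 79), (0, -24, 79), (4, -24, 77)]
266 [(-6, -22, 79), (-3, -22, 80), (0, -22, 81), (4, -22, 80)]
272 [(-6, -19, 79), (-3, -20, 81), (0, -20, 81), (4, -19, 79)]
278 [(-6, -17, 80), (-3, -17, 80), (0, -17, 81), (4, -17, 79)]
284 [(-6, -14, 80), (-3, -15, 81), (0, -15, 81), (4, -14, 79)]
290 [(-33, -10, 75), (-29, -10, 76), (-26, -10, 76), (-6, -12, 80), (-3, -12, 80), (0, -12, 81), (4, -12, 81), (24, -10, 76), (27, -10, 76), (30, -10, 76)]
296 [(-31, -11, 83), (-28, -10, 82), (-26, -8, 77), (-6, -9, 79), (-3, -10, 81), (0, -10, 82), (4, -9, 80), (24, -8, 78), (26, -10, 83), (29, -11, 83)]
302 [(-35, -7, 81), (-30, -10, 88), (-27, -10, 88), (-26, -6, 78), (-6, -7, 80), (-3, -7, 80), (1, -6, 79), (4, -7, 81), (24, -5, 78), (25, -11, 89),
[... 814 characters left out ...]
-26, 4, 81), (-6, 5, 79), (-3, 4, 81), (1, 4, 80), (4, 4, 80), (24, 4, 80), (24, -5, 97), (24, -11, 108), (27, -10, 107), (30, -10, 107), (34, -7, 100)]
332 [(-35, -13, 115), (-33, -12, 113), (-30, -12, 113), (-29, -10, 110), (-26, -9, 108), (-26, -2, 96), (-26, 6, 82), (-6, 8, 78), (-3, 7, 80), (1, 7, 80), (4, 7, 80), (24, 7, 81), (24, -2, 97), (24, -9, 109), (26, -10, 109), (28, -11, 113), (31, -11, 112), (32, -13, 115)]
338 [(-33, -13, 119), (-32, -11, 116), (-30, -11, 116), (-29, -8, 110), (-26, -7, 109), (-26, 0, 96), (-26, 9, 82), (-6, 11, 78), (-3, 10, 80), (1, 10, 81), (4, 10, 80), (24, 9, 83), (24, 0, 97), (24, -7, 110), (27, -7, 109), (27, -11, 115), (29, -12, 118), (31, -13, 118)]
```

View pics/w3.png

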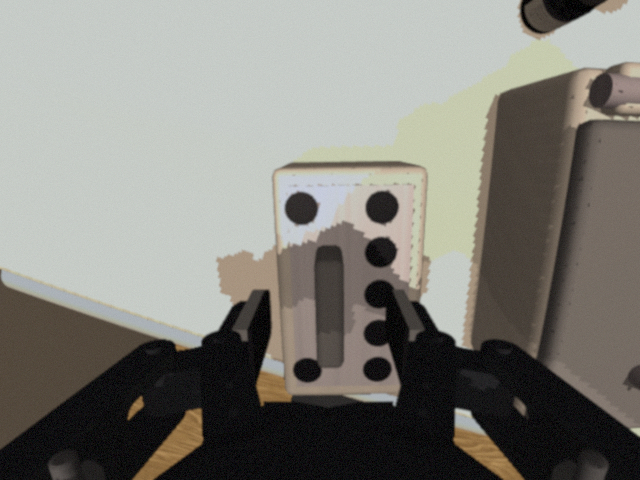

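The fingers now straddle the rib (329,305) evenly, pads at (262,320) and (398,320), tips at about z 0.075. Go down 10 mm and close.

```bash
python3 -m pendant '[50,10,-1,0,0, 30,0,0,0,0, 5,0,0,0,0, 0,0,0,0,0, 0,0,0,0,0, 0,0,0,0,0]' 40; python3 -c "
from h import *; state()"
```

```text
clock: 6.5
tcp_pos: [0.4318, 0.2135, 0.0317]
orientation: [2.034, 0.353, -2.035]
contact_force: [0.2, -0.1, -4.1]
grip_width: 0.0114
t 6.5 tcp [0.4318 0.2135 0.0317] F [ 0.2 -0.1 -4.1] w 0.01140704222450525
[[-0.     0.337 -0.941]
 [-0.    -0.941 -0.337]
 [-1.     0.     0.001]]
[-0.231  0.454 -0.432  2.123  0.319  0.626 -2.112]
```

```bash
python3 -m pendant '[0,0,8,-3,0, 0,0,8,-3,0, 0,0,8,-3,0, 0,0,8,-3,0, 0,0,8,-3,0, 0,0,2,0,0,0,0,0,0,0]' 40;  python3 -m pendant '[0,0,2,0,0,0,0,0,0,0]';python3 -m pendant '[0,0,2,0,0,0,0,0,0,0]';python3 -m pendant '[0,0,2,0,0,0,0,0,0,0]'
```

```text
clock: 7.38
tcp_pos: [0.4602, 0.1791, 0.0319]
orientation: [2.035, 0.353, -2.035]
contact_force: [0.8, -0.3, -4.7]
grip_width: 0.011
clock: 7.62
tcp_pos: [0.4609, 0.1773, 0.0319]
orientation: [2.034, 0.353, -2.035]
contact_force: [-0.1, -0.5, -4.7]
grip_width: 0.0111
clock: 7.88
tcp_pos: [0.4618, 0.1752, 0.0319]
orientation: [2.035, 0.353, -2.035]
contact_force: [-0.2, -0.1, -3.6]
grip_width: 0.0112
clock: 8.12
tcp_pos: [0.4624, 0.1734, 0.0319]
orientation: [2.035, 0.353, -2.035]
contact_force: [-1.0, -0.1, -4.1]
grip_width: 0.0111
```

```bash
for i in 1; do python3 -m pendant '[0,0,1.5,0,0,0,0,0,0,0]'; python3 -m pendant '[0,0,1.5,0,0,0,0,0,0,0]';python3 -m pendant '[0,0,1.5,0,0,0,0,0,0,0]'; done
```

```text
clock: 8.38
tcp_pos: [0.4625, 0.1729, 0.0319]
orientation: [2.034, 0.355, -2.035]
contact_force: [-1.5, 2.4, -4.1]
grip_width: 0.0109
clock: 8.62
tcp_pos: [0.4625, 0.1729, 0.032]
orientation: [2.034, 0.358, -2.035]
contact_force: [-3.6, 5.7, -4.3]
grip_width: 0.0111
clock: 8.88
tcp_pos: [0.4626, 0.1728, 0.0321]
orientation: [2.035, 0.36, -2.035]
contact_force: [-5.3, 10.1, -3.2]
grip_width: 0.011
```

```bash
python3 -m pendant '[0,1,0,0,0,0,0,0,0,0]'; python3 -m pendant '[0,1,0,0,0,0,0,0,0,0]'
python3 - <<'E'
from h import *
state()
p,d=viewer.grab_frame("wrist"); np.save("wrist_d.npy",d); cv2.imwrite("pics/w4.png",p[:,:,::-1])
E
```

```text
clock: 9.12
tcp_pos: [0.4627, 0.1729, 0.0316]
orientation: [2.035, 0.36, -2.034]
contact_force: [-6.9, 10.0, 2.4]
grip_width: 0.0109
clock: 9.38
tcp_pos: [0.4627, 0.1729, 0.0316]
orientation: [2.035, 0.359, -2.034]
contact_force: [-12.0, 6.8, 15.3]
grip_width: 0.011
t 9.375 tcp [0.4627 0.1729 0.0316] F [-12.    6.8  15.3] w 0.010985190379190749
[[-0.     0.34  -0.94 ]
 [ 0.003 -0.94  -0.34 ]
 [-1.    -0.003 -0.001]]
[-0.132  0.468 -0.426  2.097  0.315  0.636 -1.997]
```

View pics/w4.png

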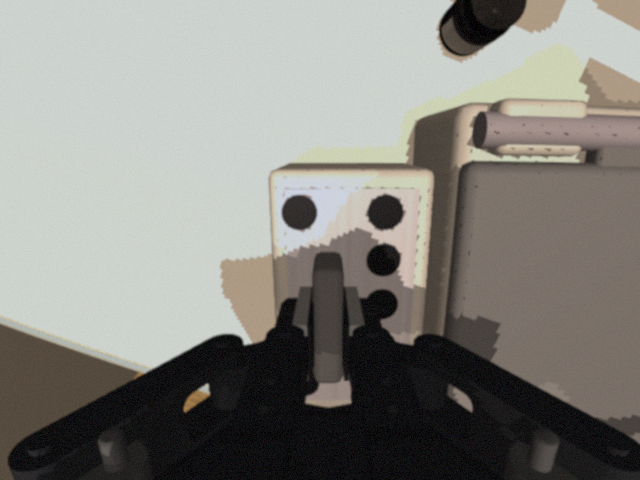

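The block touches the incubator wall (image columns 415–440) and stands on the worktop. I'll let go with a small opening, then raise and check flushness from above.

```bash
python3 -m pendant '[35,0,0,0,0, 35,0,0,0,0, 35,0,0,0,0, 35,-15,0,0,0, 35,-40,0,0,0, 35,-50,0,0,0, 85,-50,0,0,0, 85,-20,0,0,0, 85,0,0,0,0]' 40
cat > chk.py <<'E'
from h import *
state()
p,d=viewer.grab_frame("wrist"); np.save("wrist_d.npy",d); cv2.imwrite("pics/wlast.png",p[:,:,::-1])
v,u=np.nonzero(d>0); P=world("wrist",d,np.c_[u,v])
a=np.deg2rad(20); X=np.array([np.cos(a),np.sin(a)]); Y=np.array([-X[1],X[0]]); c=np.array([.5107,.0529])
Q=np.c_[(P[:,:2]-c)@X,(P[:,:2]-c)@Y,P[:,2]]*1000
def edge(S,lo,hi,side):
    xs=[];ys=[]
    for x in np.arange(lo,hi,5):
        b=S[(S[:,0]>=x)&(S[:,0]<x+5),1]
        if len(b)>5: xs.append(x+2.5); ys.append(np.percentile(b,98 if side>0 else 2))
    f=np.polyfit(xs,ys,1); return "angle deg %.2f y@0 %.1f"%(np.degrees(np.arctan(f[0])),f[1])
m=Q[(Q[:,2]>51)&(Q[:,2]<59)&(Q[:,1]>75)&(Q[:,1]<230)&(Q[:,0]>-130)&(Q[:,0]<100)]
m=m[(m[:,1]>92)]
print("mod x",np.percentile(m[:,0],[1,99]),"L",edge(m,-55,45,1),"z",np.median(m[:,2]))
l=Q[(Q[:,2]>84)&(Q[:,2]<90)&(Q[:,1]<100)&(Q[:,1]>40)&(abs(Q[:,0])<100)]; print("lid L",edge(l,-60,50,1))
b=Q[(Q[:,2]>127)&(Q[:,2]<140)&(Q[:,0]<0)&(abs(Q[:,1])<60)&(Q[:,0]>-80)]; print("bar",len(b) and np.percentile(b,[2,50,98],axis=0).round(1).tolist())
w=Q[(Q[:,2]>73)&(Q[:,2]<86)&(Q[:,1]>110)&(Q[:,1]<160)&(abs(Q[:,0])<60)]; print("rib",cv2.minAreaRect(w[:,:2].astype(np.float32)))
E
python3 chk.py
```

```text
clock: 10.55
tcp_pos: [0.465, 0.1697, 0.2073]
orientation: [2.04, 0.353, -2.03]
contact_force: [-0.6, -0.2, -0.4]
grip_width: 0.0846
t 10.55 tcp [0.465  0.1697 0.2073] F [-0.6 -0.2 -0.4] w 0.08456477450628108
[[ 0.004  0.337 -0.942]
 [ 0.001 -0.942 -0.337]
 [-1.     0.    -0.004]]
[-0.023  0.216 -0.516  1.949  0.127  1.003 -1.824]
mod x [-63.4013178   51.66136509] L angle deg -0.04 y@0 153.4 z 54.094553962299784
lid L angle deg -0.04 y@0 83.4
bar [[-51.1, -42.5, 127.2], [-45.7, 0.6, 129.9], [-42.3, 44.4, 131.6]]
rib ((-5.452150344848633, 130.3336639404297), (48.898983001708984, 11.827777862548828), 0.4610719084739685)
```

```bash
python3 -m pendant '[85,0,41.5,14,0, 85,0,41.5,14,0, 85,0,41.5,14,0, 85,0,0,0,-0.175, 85,0,0,0,-0.175, 85,0,0,0,-0.175, 85,0,0,0,-0.175, 85,0,0,0,-0.175, 85,0,0,0,-0.175, 85,0,0,0,-0.175, 85,0,0,0,-0.175, 85,0,0,0,-0.175, 85,0,0,0,0, 85,0,0,0,0]' 40
python3 - <<'E'
from h import *
o,M=state(); t=np.array(o["tcp_pos"])
p,d=viewer.grab_frame("wrist"); cv2.imwrite("pics/w5.png",p[:,:,::-1])
v,u=np.nonzero(d>0); P=world("wrist",d,np.c_[u,v]); L=(P-t)@M*1000
b=L[(P[:,2]>.122)&(P[:,2]<.14)&(abs(L[:,1])<60)&(L[:,2]>-60)&(L[:,2]<60)]
print(len(b), cv2.minAreaRect(b[:,1:].astype(np.float32)), np.percentile(b,[2,50,98],axis=0).round(1))
for r_ in range(200,480,20):
    us=np.arange(180,470,30); print(r_,[(int(a[1]),int(a[2]),int(a[0]),) for a in ((world("wrist",d,np.c_[us,np.full(len(us),r_)])-t)@M*1000) if a[0]<-15])
E
```

```text
clock: 12.35
tcp_pos: [0.4658, 0.0378, 0.2042]
orientation: [0.951, 1.354, -0.952]
contact_force: [0.3, 0.6, 0.1]
grip_width: 0.0851
t 12.35 tcp [0.4658 0.0378 0.2042] F [0.3 0.6 0.1] w 0.08506425929581903
[[-0.001  0.941  0.338]
 [ 0.     0.338 -0.941]
 [-1.    -0.001 -0.001]]
[ 0.344  0.187 -0.619  2.     0.129  0.994  0.008]
1639 ((1.2233471870422363, 0.22665023803710938), (91.53437042236328, 9.500028610229492), 89.67765808105469) [[ 71.   -3.4 -43.9]
 [ 72.8   1.5  -3.7]
 [ 76.1   6.   43. ]]
200 []
220 []
240 []
260 []
280 []
300 [(-46, -11, -44), (46, -12, -45)]
320 [(-55, -8, -54), (-42, -10, -58), (41, -11, -61)]
340 [(-46, -12, -74), (-43, -2, -58), (41, -5, -62)]
360 [(-44, -8, -79), (-43, 3, -61), (41, 1, -64)]
380 [(-35, -17, -100), (41, 8, -66)]
400 [(-32, -17, -107), (-25, -18, -107), (25, -18, -107)]
420 [(-30, -17, -113), (-24, -17, -113), (-20, -10, -105), (-13, -12, -107), (-6, -12, -107), (0, -13, -107), (6, -10, -105), (12, -12, -107), (19, -10, -105), (23, -18, -114)]
440 [(0, -70, -169), (-22, -18, -118), (-16, -21, -121), (-12, -12, -113), (-6, -11, -111), (0, -12, -112), (5, -12, -112), (12, -11, -112), (15, -19, -120), (21, -17, -118)]
460 [(-26, -17, -122), (-19, -21, -126), (-15, -20, -125), (-10, -20, -124), (-6, -12, -117), (0, -12, -117), (5, -11, -117), (9, -20, -125), (14, -19, -124), (19, -19, -124)]
```

View pics/w5.png

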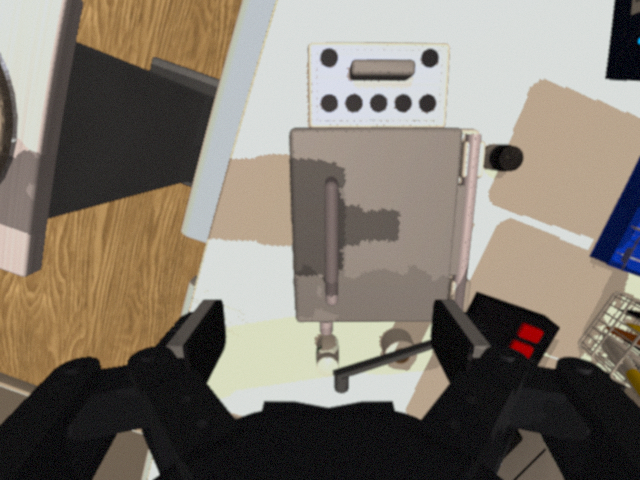

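The block is flush below the incubator's left edge (380,126). The bar handle runs (332,180)–(332,300), centred between the jaws, with the index peg at (341,380) and the lid peg at (326,345). The tips again read 43 mm behind the TCP when open, so the real grasp point is about 49 mm behind it. Go down and grip the bar.

```bash
python3 -m pendant '[85,50,1,0,0, 85,40,0,0,0, 85,20,0,0,0, 60,13,0,0,0, 20,0,0,0,0, 0,0,0,0,0, 0,0,0,0,0, 0,0,0,0,0, 0,0,0,0,0]' 30; python3 -c "
from h import *; state()"
```

```text
clock: 13.52
tcp_pos: [0.4681, 0.0383, 0.0826]
orientation: [0.95, 1.352, -0.948]
contact_force: [1.3, -0.2, 4.4]
grip_width: 0.0088
t 13.525 tcp [0.4681 0.0383 0.0826] F [ 1.3 -0.2  4.4] w 0.008787510661047746
[[ 0.002  0.94   0.341]
 [ 0.     0.341 -0.94 ]
 [-1.     0.002  0.001]]
[ 0.266  0.367 -0.567  2.115  0.293  0.733 -0.142]
```

```bash
python3 -m pendant '[0,-5.7,2.5,0,0, 0,-5.6,2.7,0,0, 0,0,0,0,0]' 30;  python3 -m pendant '[0,-5.4,3,0,0, 0,-5.3,3.2,0,0, 0,-5,3.6,0,0, 0,-5,3.7,0,0, 0,-4.6,4.1,0,0, 0,-4.6,4.2,0,0, 0,0,0,0,0]'; python3 -c "
from h import *; state()"
```

```text
clock: 13.9
tcp_pos: [0.4724, 0.0399, 0.0934]
orientation: [0.949, 1.354, -0.949]
contact_force: [3.7, -0.6, -6.8]
grip_width: 0.009
clock: 14.78
tcp_pos: [0.491, 0.0467, 0.1231]
orientation: [0.947, 1.356, -0.953]
contact_force: [-5.6, -3.6, -2.7]
grip_width: 0.0087
t 14.775 tcp [0.491  0.0467 0.1231] F [-5.6 -3.6 -2.7] w 0.008675365811932557
[[-0.004  0.94   0.341]
 [-0.002  0.341 -0.94 ]
 [-1.    -0.004  0.   ]]
[ 0.271  0.343 -0.585  2.027  0.252  0.845 -0.109]
```

Lifting works, angle about 0.39. Now I'll measure the lid plane and index arm with the side and top cameras.

```bash
cat > ang.py <<'E'
from h import *
import sys
state()
a=np.deg2rad(20); X=np.array([np.cos(a),np.sin(a)]); Y=np.array([-X[1],X[0]]); c=np.array([.5107,.0529])
for cam in ["top","side"]:
    p,d=viewer.grab_frame(cam); np.save(f"{cam}_d.npy",d); cv2.imwrite(f"pics/{cam}L.png",p[:,:,::-1])
    v,u=np.nonzero(d>0); P=world(cam,d,np.c_[u,v]); Q=np.c_[(P[:,:2]-c)@X,(P[:,:2]-c)@Y,P[:,2]]*1000
    s=lambda x0,x1,y0,y1,z0,z1:Q[(Q[:,0]>x0)&(Q[:,0]<x1)&(Q[:,1]>y0)&(Q[:,1]<y1)&(Q[:,2]>z0)&(Q[:,2]<z1)]
    for y0,y1 in ((45,80),(-80,-48)):
        A=s(-70,50,y0,y1,90,165)
        if len(A)>40:
            for _ in range(4):
                f=np.polyfit(A[:,0],A[:,2],1); r_=A[:,2]-np.polyval(f,A[:,0]); A=A[abs(r_)<max(3,1.5*np.median(abs(r_)))]
            print(cam,"lid strip",y0,len(A),"angle",round(np.arctan(-f[0]),3),"z@70",round(np.polyval(f,70),1))
    for nm,y0,y1 in (("lidpeg",-104,-88),("arm",-125,-104)):
        A=s(-80,75,y0,y1,85,180)
        if len(A): 
            e=A[A[:,0]<np.percentile(A[:,0],2)+12]; zt=np.percentile(e[:,2],90)
            print(cam,nm,len(A),"end x",np.round(np.percentile(A[:,0],[1,5]),1),"ztop",round(zt,1),"y",np.round(np.percentile(e[:,1],[2,98]),1),"angle from top",round(np.arcsin(np.clip((zt-1.5-6-81)/120,-1,1)),3))
    for n in ("lid_peg","index_peg"):
        print(n,[(round(q["score"],2),np.round([(np.array(q["location"][:2])-c)@X*1000,(np.array(q["location"][:2])-c)@Y*1000,q["location"][2]*1000])) for q in nets.look_for(n,cam)[:1]])
E
python3 ang.py
python3 - <<'E'
import cv2,numpy as np
a=cv2.imread("pics/sideL.png")[150:350,250:420]; b=cv2.imread("pics/topL.png")[180:340,260:430]
cv2.imwrite("pics/c6.png",np.hstack([cv2.resize(a,(425,500)),cv2.resize(b,(375,500))[:, :]]))
E
```

```text
t 14.775 tcp [0.491  0.0467 0.1231] F [-5.6 -3.6 -2.7] w 0.008675365811932557
[[-0.004  0.94   0.341]
 [-0.002  0.341 -0.94 ]
 [-1.    -0.004  0.   ]]
[ 0.271  0.343 -0.585  2.027  0.252  0.845 -0.109]
top lid strip 45 1121 angle 0.368 z@70 88.8
lid_peg [(0.71, array([-15.,  72., 121.]))]
index_peg []
side lid strip 45 1837 angle 0.362 z@70 89.5
side lid strip -80 198 angle 0.367 z@70 89.4
side lidpeg 95 end x [50.5 52.1] ztop 97.4 y [-103.5 -100.5] angle from top 0.074
side arm 47 end x [51.3 52.8] ztop 96.5 y [-108.3 -104.1] angle from top 0.067
lid_peg [(0.68, array([  9.,  29., 108.]))]
index_peg [(0.57, array([  67., -103.,   90.]))]
```

View pics/c6.png

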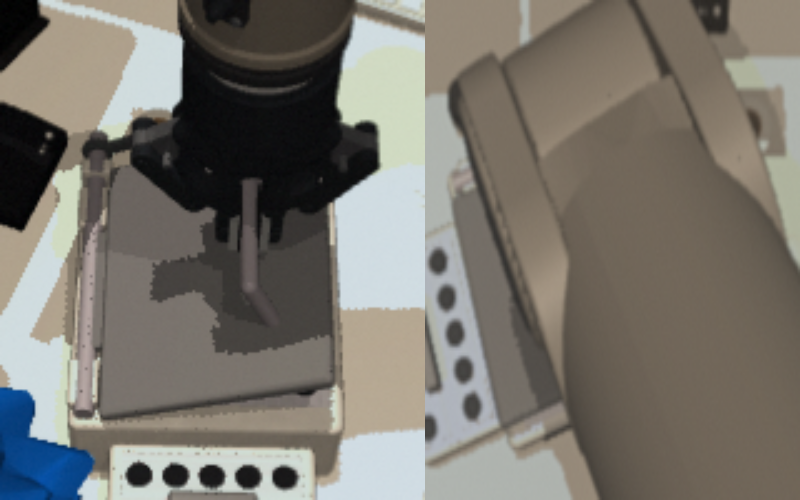

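The side crop shows the lid raised (edge from (105,415) to (330,380)) with the bar in the jaws. The index peg is hidden behind the gripper from here. I'll check whether the wrist camera sees the arm and pegs.

```bash
cat > wp.py <<'E'
from h import *
p,d=viewer.grab_frame("wrist"); cv2.imwrite("pics/w7.png",p[:,:,::-1])
a=np.deg2rad(20); X=np.array([np.cos(a),np.sin(a)]); Y=np.array([-X[1],X[0]]); c=np.array([.5107,.0529])
v,u=np.nonzero(d>0); P=world("wrist",d,np.c_[u,v]); Q=np.c_[(P[:,:2]-c)@X,(P[:,:2]-c)@Y,P[:,2]]*1000
for nm,y0,y1 in (("peg lid",-98,-87),("gap",-104,-98),("arm",-112,-104),("peg idx",-122,-112)):
    m=(Q[:,0]>-80)&(Q[:,0]<90)&(Q[:,1]>y0)&(Q[:,1]<y1)&(Q[:,2]>65)&(Q[:,2]<175); A=Q[m]
    print(nm,len(A)); 
    for x in range(-60,90,15):
        b=A[(A[:,0]>=x)&(A[:,0]<x+15)]
        if len(b): print("   x",x,len(b),np.percentile(b[:,2],[5,50,95]).round(),"u",int(np.median(u[m][(A[:,0]>=x)&(A[:,0]<x+15)])),"v",int(np.median(v[m][(A[:,0]>=x)&(A[:,0]<x+15)])))
for y0,y1 in ((45,80),(60,84)):
    A=Q[(Q[:,0]>-60)&(Q[:,0]<50)&(Q[:,1]>y0)&(Q[:,1]<y1)&(Q[:,2]>90)&(Q[:,2]<165)]
    if len(A)>50:
        for _ in range(4):
            f=np.polyfit(A[:,0],A[:,2],1); r_=A[:,2]-np.polyval(f,A[:,0]); A=A[abs(r_)<max(2,1.5*np.median(abs(r_)))]
        print("lid",len(A),round(np.arctan(-f[0]),3),np.polyval(f,70).round(1))
E
python3 wp.py
```

```text
peg lid 94
   x 45 5 [84. 84. 85.] u 444 v 386
   x 60 89 [84. 86. 88.] u 451 v 391
gap 181
   x 45 1 [85. 85. 85.] u 443 v 395
   x 60 176 [81. 88. 91.] u 456 v 398
   x 75 4 [88. 88. 89.] u 466 v 402
arm 13
   x 60 11 [90. 90. 91.] u 462 v 406
   x 75 2 [88. 88. 89.] u 466 v 403
peg idx 0
lid 15751 0.367 87.5
lid 11313 0.367 87.4
```

View pics/w7.png

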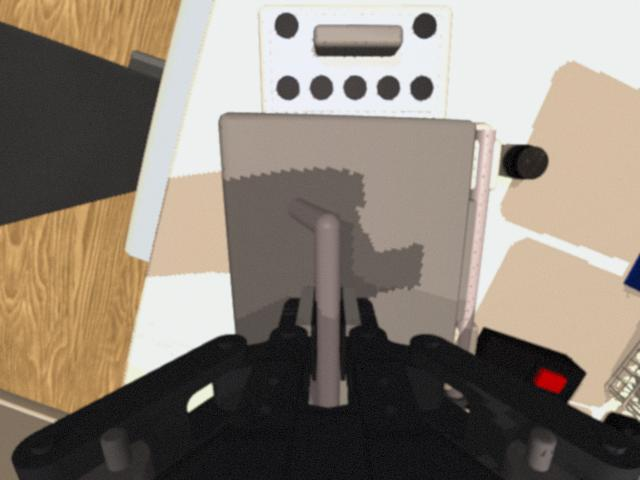

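The wrist gives the lid at 0.367 rad, with the index arm hidden. So I'll pin down the index angle from the saved early pictures by projecting the peg for several angles, with the lid peg at angle 0 as the bias reference.

Run:
```python
from h import *
o,M=state(); Tt=np.eye(4); Tt[:3,:3]=M; Tt[:3,3]=o["tcp_pos"]
a=np.deg2rad(20); X=np.array([np.cos(a),np.sin(a)]); Y=np.array([-X[1],X[0]]); c=np.array([.5107,.0529])
W=lambda q:np.r_[c+X*q[0]/1000+Y*q[1]/1000,q[2]/1000,1]
T5=np.eye(4); T5[:3,:3]=R.from_rotvec([.951,1.354,-.952]).as_matrix(); T5[:3,3]=[.4658,.0378,.2042]
out=[]
for cam,f in (("top","top0"),("side","side0"),("wrist","w5")):
    k=viewer.calibration(cam); E=np.array(k["world_to_cam"])
    if cam=="wrist": E=E@Tt@np.linalg.inv(T5)
    def pr(q):
        x=E@W(q); x=np.array([[x[0],-x[1],-x[2]]]); return cv2.projectPoints(x,np.zeros(3),np.zeros(3),np.array(k["mtx"]),np.array(k["distortion"]))[0].ravel()
    ip=lambda t,y=-118:pr((70-120*np.cos(t),y,81+120*np.sin(t)))
    im=cv2.imread(f"pics/{f}.png"); ctr=ip(.46); s=6; x0,y0=(ctr-[22,42]).astype(int); cr=im[y0:y0+84,x0:x0+44]
    g=cv2.resize(cr,None,fx=s,fy=s,interpolation=cv2.INTER_CUBIC)
    def dot(p,col,r=3): cv2.circle(g,tuple(int(round(z)) for z in (p-[x0,y0]+.5)*s),r,col,-1)
    for t,col in ((.40,(255,0,0)),(.46,(0,255,0)),(.52,(0,0,255)),): dot(ip(t),col); dot(ip(t,-104),col,2)
    dot(pr((-50,-97,81)),(255,0,255)); dot(pr((-50,-87,81)),(255,0,255),2); dot(pr((70,-108,81)),(0,255,255))
    out.append(g); print(cam,ip(.4),ip(.46),ip(.52),pr((-50,-97,81)),(x0,y0))
cv2.imwrite("pics/c8.png",np.hstack(out))
```

```text
t 15.125 tcp [0.4908 0.0466 0.1229] F [-5.6 -2.8 -2.2] w 0.008785659272638876
[[-0.004  0.94   0.341]
 [-0.002  0.341 -0.94 ]
 [-1.    -0.004  0.   ]]
[ 0.271  0.343 -0.585  2.028  0.252  0.845 -0.109]
top [409.54084465 257.59863132] [409.54668    255.27955086] [409.44582199 252.71035857] [395.27492943 270.58022143] (np.int64(387), np.int64(213))
side [361.41444027 187.36521724] [359.72007968 184.72265776] [357.74225181 182.12114011] [365.72507651 216.06646101] (np.int64(337), np.int64(142))
wrist [338.08168449 383.05647034] [342.00108047 388.23619277] [346.56890886 393.47154399] [326.690053   331.90123455] (np.int64(320), np.int64(346))
```

View pics/c8.png

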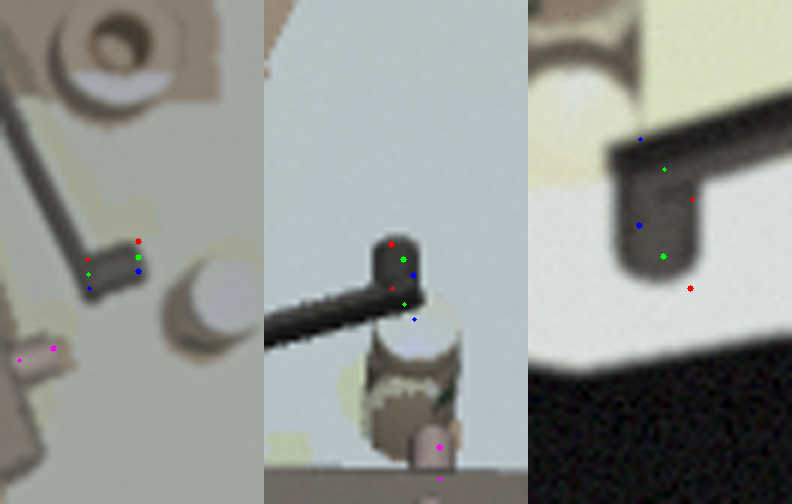

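Corrected by the lid-peg offset, the three views give an index angle of about 0.46 (top), 0.47 (side) and 0.44 (wrist). Depth gave 0.45–0.47, so I take 0.457. Lift the lid a further 0.09 rad.

```bash
python3 -m pendant '[0,-3,2.3,0,0, 0,-3,2.3,0,0, 0,-2,2,0,0, 0,0,0,0,0, 0,0,0,0,0, 0,0,0,0,0]' 30; python3 wp.py | grep lid; python3 -c "
from h import *; state()"
```

```text
clock: 15.88
tcp_pos: [0.4983, 0.0494, 0.1312]
orientation: [0.948, 1.355, -0.95]
contact_force: [-5.3, -2.5, -2.8]
grip_width: 0.0088
peg lid 14
lid 16282 0.457 87.7
lid 11594 0.457 87.6
t 15.925 tcp [0.4984 0.0494 0.1312] F [-5.3 -3.2 -3.2] w 0.008804623058904592
[[-0.001  0.94   0.341]
 [-0.001  0.341 -0.94 ]
 [-1.    -0.001  0.   ]]
[ 0.269  0.342 -0.587  2.006  0.247  0.865 -0.105]
```

```bash
python3 -m pendant '[0,0,0,0,0,0,0,0,0,0,0,0,0,0,0,0,0,0,0,0]' 30; python3 chk.py | grep -E "mod|rib"; python3 wp.py | grep lid; python3 -c "
from h import *
c=np.array([.5107,.0529])
viewer.grab_frame('side')
for n in ('pill_vial','label_roll','film_can','index_peg'): print(n,[(round(q['score'],2),np.round(q['location'],3).tolist()) for q in nets.look_for(n,'side')[:1]])
viewer.grab_frame('wrist'); print([(round(q['score'],2),np.round(q['location'],3).tolist()) for q in nets.look_for('film_can','wrist')[:1]])"
```

```text
clock: 16.42
tcp_pos: [0.4984, 0.0495, 0.1312]
orientation: [0.948, 1.355, -0.95]
contact_force: [-4.9, -2.6, -3.6]
grip_width: 0.0087
mod x [-63.10859754  53.17059626] L angle deg 0.06 y@0 153.0 z 55.7340309002277
peg lid 12
lid 16256 0.457 87.7
lid 11563 0.457 87.6
pill_vial []
label_roll []
film_can [(0.35, [0.507, 0.093, 0.102])]
index_peg [(0.52, [0.612, -0.019, 0.089])]
[(0.82, [0.597, 0.15, 0.042])]Traceback (most recent call last):
  File "chk.py", line 16, in <module>
    l=Q[(Q[:,2]>84)&(Q[:,2]<90)&(Q[:,1]<100)&(Q[:,1]>40)&(abs(Q[:,0])<100)]; print("lid L",edge(l,-60,50,1))
                                                                                           ~~~~^^^^^^^^^^^^
  File "chk.py", line 12, in edge
    f=np.polyfit(xs,ys,1); return "angle deg %.2f y@0 %.1f"%(np.degrees(np.arctan(f[0])),f[1])
    raise TypeError("expected non-empty vector for x")
TypeError: expected non-empty vector for x
```

The block is unchanged (left face at 153.0 mm, 0.06°), the lid is steady at 0.457 rad in the grip, and the can is in place. Handing in.

```bash
python3 -c "
from h import *; print(r.hand_in())"
```

```text
the job is handed in; nothing more can be done
None
```

I slid the extension block flush against the incubator with the lid shut. I then lifted the lid by its bar handle to about 0.457 rad and handed in at about 16.5 s with the gripper holding it there.

**Last checks that agreed**
- **Block:** its left face stood 70 mm from the lid's left edge (the block's own width) when I let go. It had not moved after the lift, is parallel within about 0.1°, and sits roughly 5 mm forward of the incubator's middle.
- **Lid:** the wrist camera read 0.457 rad twice, half a second apart, with the bar still in the grip (8.7 mm opening).
- **Can:** found within about 1 cm of its first position.

**What failed or is less certain**
- **Missed grip:** the first grip on the rib closed on nothing. The fingertips showed about 30 mm higher than the reported tool point; I corrected for this in both grasps.
- **Index angle:** my estimates ranged from 0.44 to 0.47 rad. The pegs were hidden behind the gripper at the end, so I could not check directly that they line up.
- **Vial, label roll and index arm:** the side camera could not see the vial and roll at the end, and its index-peg fix was unreliable. The arm did not go near them, but I did not re-measure their positions.
- **Check script:** the last block check stopped on an error where it looks for the shut lid's edge, so the final rib reading is missing.

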